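# Mix a blood sample on the joystick tube tilter

### The job

Take the purple-capped sample tube from the tube rest and lay it in the cradle of the tube tilter. Push the tilter's joystick sideways, right over to its stop, towards the side on which the tube's cap lies, so that the cap end goes down; hold it there for three seconds, then let go so that the stick and cradle come back to the middle by their spring with the tube still in the cradle. Finally lay the mixed tube down flat in the light blue transport tray and let go, leaving the red-capped tube, the pen and the pink clip alone.

Things in the scene. Friction and masses are not known exactly. Their poses are not given: they have to be found in the camera images.
- tube_purple: Loose capped sample tube with a purple cap, 100 mm long, 16 mm in diameter (cap 18 mm), about 22 g, lying level in one of the two lanes of the tube rest, its axis 41 mm above the table. Origin on its axis half way along; +x runs along the axis towards the cap (cap from 26 to 50 mm).
- tube_red: Like the purple one but with a red cap; it lies in the other lane of the rest, 88 mm away, parallel. To be left alone. Origin and axes as for the purple tube.
- rest: Fixed tube rest, black plate 110 x 140 x 12 mm (x, y, z) with two lanes along its x, at y = +44 and -44 mm; each lane is a pair of grey 45-degree V saddles 34 mm either side of the middle (61 mm free between them for the fingers), their tops 51 mm above the table, each V about 44 mm wide. Origin at the centre of its underside.
- tilter: Fixed tube tilter: white housing 230 x 150 x 36 mm, grey joystick console (70 x 110 mm, 52 mm high) on its robot side (-x), cradle between two 103 mm high cheeks behind it. Origin on the table; x points from joystick to cradle, both tip towards +y or -y. Joystick pivot at x -90, y 0, z 52 mm; cradle pivot at x 30, y 0, z 95 mm.
- joystick (a joint): Tilt of the joystick, rad: 0 upright, positive leaning to the tilter's +y, negative to -y, stops at +0.45 and -0.45. A spring (1 Nm/rad, about 5 N at the knob at the stop) and damper (0.4 Nms/rad) recentre it in about 2 s. The cradle is geared to it and tips twice the angle to the same side (0.9 rad at the stop): the end on the side to which the stick leans goes down.
- stick_knob (a point): Middle of the joystick's black knob (upright cylinder, 26 mm in diameter, 42 mm high, with a blue band), 88 mm from the pivot and 140 mm above the table when centred. Its z runs up the stick; x and y as the tilter's when centred. The stick below the knob is 11 mm thick.
- cradle_seat (a point): Middle of the axis of a tube seated in the cradle, 137 mm above the table when level. y runs along the tube (cap either way), z up. Two white 45-degree V saddles 34 mm either side of it (61 mm free between them for fingers) rise 10 mm above it; grey end walls 60 mm either side leave the tube 10 mm spare at each end, rising 13 mm above it; below, a 20 mm wide beam, top 38 mm under it.
- tray: Fixed light blue open transport tray, 200 x 160 mm (x, y), 45 mm high, wall 5 mm, with a flat grey liner 8 mm above the table. Origin at the centre of its underside.
- pen: Loose blue and white pen, 130 mm long, 9 mm high, right of the tilter; leave alone. Origin on its underside, x along it.
- paperclip: Loose pink bulldog clip, about 45 x 18 x 12 mm, left of the tilter; leave alone. Origin on its underside.
Things that resemble listed ones, but are neither listed nor needed, are in the scene too. What is shaped like the tube_purple but orange is not meant.

How it is judged:
By the outcome, as a careful person would: the job done as asked, in the order asked, and still so for the second after the job is handed in, with the robot touching nothing.
It also fails if it takes over 72 s, if anything falls off the work surface, if the arm or the gripper's body presses on something with over 40 N, if the wrist force passes 120 N, or if a joint passes its speed limit or range.

### The arm

A 6-joint arm with a two-finger parallel gripper is mounted at the origin on the work surface. World frame = base frame: x ahead of the robot, y to its left, z up, the work surface at z = 0. Lengths are in m, angles in rad, forces in N, time in s.
With the tool pointing down it reaches from about 0.35 to 0.975 m from the base axis. Payload 7.1 kg.
Tool frame: the origin (TCP) lies midway between the tips of the shut fingers; the grasp point (between the pads) lies 19 mm behind it; z points along the fingers, y is the line along which they close (so a half turn about z gives the same grasp; the last joint's range is limited). The gripper opens to 88 mm and grips with 3 to 60 N. Pads are 20 mm wide; open, the fingers measure 115 mm over their backs; the gripper's body (75 mm by 178 mm) begins 61 mm behind the grasp point.
Start: joints at [1.144, 0.423, 1.63, -0, 1.089, -0.019], TCP at [0.248, 0.574, 0.223] pointing down, gripper open.
Joint ranges: [-3, 3], [-0.9, 2.11], [0.09, 2.58], [-1.31, 4.45], [0.11, 2.69], [-2.54, 2.54]. Speed limits (rad/s): [2.39, 2.39, 3.01, 3.14, 3.14, 3.14].

### API

Orientations are given as a unit quaternion [w, x, y, z].
In Python, from station import move_pose, movel, movej, command_gripper, wait, inverse_kinematics, read_camera, camera_info, MotionError, job_done, get_time, get_joint_pos, get_qvel, get_effort, get_tcp_pos, get_ee_rot, get_ft_force, get_ft_torque, get_grip_width, get_finger_force gives the robot as it stands. Calls block until the motion is done:
- move_pose(position, orientation): joint-space move of the TCP to a pose.
- movel(position, frame=None, v=0.15, until_force=None): straight line of the TCP; frame=None keeps the orientation; v is the mean speed in m/s. With until_force (N) it stops when the force on the tool has changed by that much, and returns True; else False.
- movej(angles): joint-space move.
- command_gripper(opening): opening from 0.0 (shut) to 1.0 (fully open); the grip force is fixed at half the most; returns when the fingers have stopped.
- wait(seconds).
- inverse_kinematics(position, orientation): joint angles nearest the present ones, or None.
- read_camera(name): name is "scene" or "top"; returns the picture (420x560x3 uint8, red, green, blue); there is no depth.
- camera_info(name): a dict with "intrinsics" (3x3 intrinsics, pixels), "dist" ([k1, k2, p1, p2, k3] as OpenCV has them; the pictures are not rectified), "T" (4x4, takes a point from camera to world coordinates). Camera axes: x right, y up, looking along -z (the intrinsics and any distortion apply to the point x, -y, -z); pixel columns grow to the right and rows downward; lengths in m; the calibration is good to about 2 mm. A picture is of the moment at which its call begins. camera_info takes no time and is no camera call.
A pose or a line that the arm cannot do raises MotionError and nothing moves.
- job_done(): hands the job in; it is judged then, once.
Readings, each from a call of its own:
- get_time(): time.
- get_joint_pos(): joint angles.
- get_qvel(): joint speeds.
- get_effort(): joint torques, N m.
- get_tcp_pos(): TCP position.
- get_ee_rot(): TCP orientation.
- get_ft_force(): force on the tool from outside, world axes, zero at the start.
- get_ft_torque(): the same for the moment, N m.
- get_grip_width(): opening from 0.0 (shut) to 1.0 (fully open).
- get_finger_force(): force on a finger pad.
Only numpy, scipy, OpenCV 4.12 (cv2) and the standard library are available. Lean on these libraries where they do the work, as an engineer would, in place of code of your own. Each camera call takes 0.05 s, during which the arm holds its last target. There are 200 camera calls.

## Working session

There is one attempt and no reset: what is moved stays moved. The work goes in short steps, each a Python script; the robot and the scene stay as the last script left them, time stands still between calls to the robot, and variables do not carry over. Pictures are saved under pics/ and viewed, at most 12 in all, crops included, and the job is handed in when it is done.

```bash
mkdir -p pics
python3 - <<'E'
from station import *
import cv2
for n in("scene","top"):
    im=read_camera(n); cv2.imwrite(f"pics/{n}0.png",cv2.resize(im[:,:,::-1],(800,600),interpolation=cv2.INTER_CUBIC)); cv2.imwrite(f"{n}_raw.png",im[:,:,::-1])
    c=camera_info(n); print(n,c)
print(get_ee_rot(),get_time())
E
```

```text
scene {'intrinsics': array([[431.10031057,   0.        , 278.33982496],
       [  0.        , 431.10031057, 204.62002341],
       [  0.        ,   0.        ,   1.        ]]), 'dist': array([-0.04078171,  0.        ,  0.        ,  0.        ,  0.        ]), 'T': array([[ 0.88975907, -0.2934827 ,  0.34956646,  0.89285767],
       [ 0.45636587,  0.559142  , -0.69216357, -0.7175553 ],
       [ 0.00768074,  0.77538902,  0.63143715,  0.77929809],
       [ 0.        ,  0.        ,  0.        ,  1.        ]])}
top {'intrinsics': array([[502.3068713 ,   0.        , 277.39993077],
       [  0.        , 502.3068713 , 200.52933333],
       [  0.        ,   0.        ,   1.        ]]), 'dist': array([-0.07760159,  0.        ,  0.        ,  0.        ,  0.        ]), 'T': array([[-0.02313875,  0.98944067, -0.14307957,  0.36045662],
       [-0.99948678, -0.02606635, -0.01862062, -0.002096  ],
       [-0.02215356,  0.14257529,  0.98953601,  1.20659852],
       [ 0.        ,  0.        ,  0.        ,  1.        ]])}
[-1.53657216e-04  2.02475867e-01  9.79286996e-01 -6.92805677e-04] 0.1
```

View pics/scene0.png

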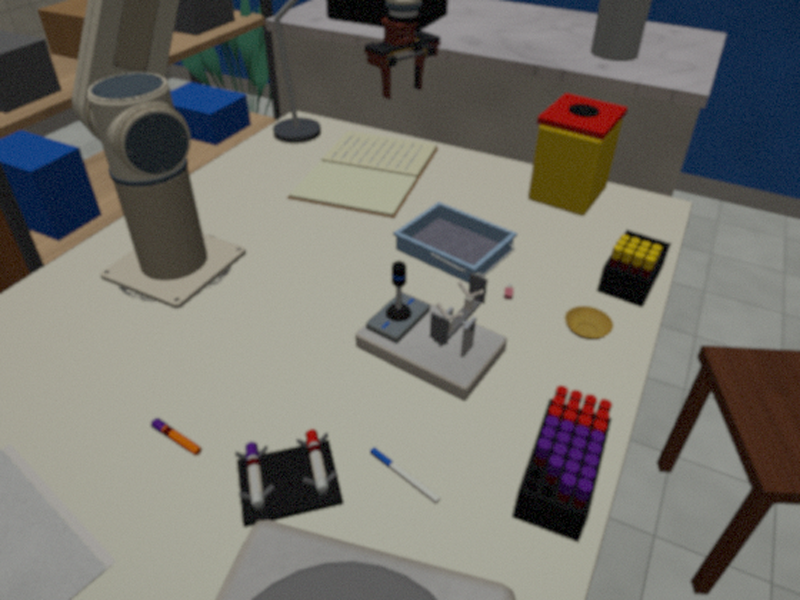

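View pics/top0.png

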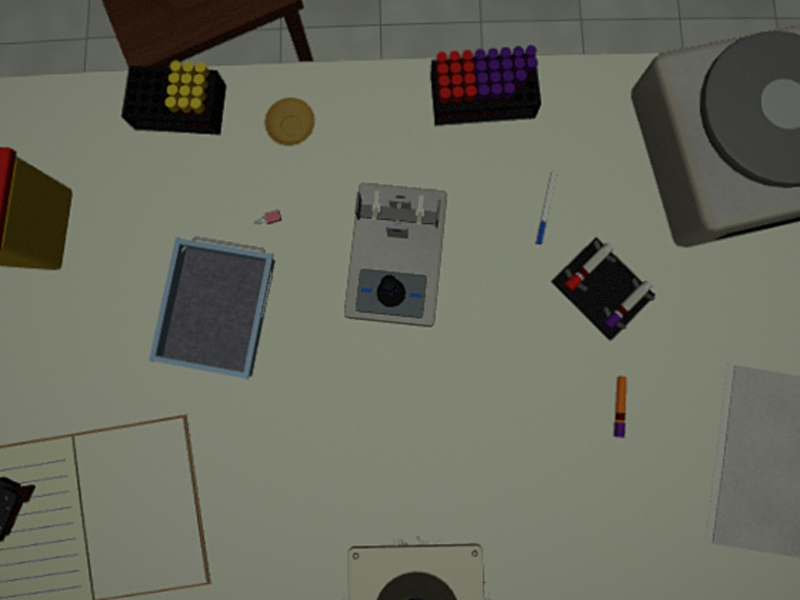

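The scene view shows the arm, the tilter (430,330), the tray (455,240), and the rest with its two tubes (285,480). These could be mistaken for the purple tube, by top-view pixel:
- white tube with purple cap in the rest, (628,304)
- orange tube with purple cap on the table, (620,407)
- red-capped tube in the rest, (590,265)
- purple caps in the upright rack, (505,70)

I choose the one in the rest at (628,304) and check it in a close crop.

```bash
cat > h.py <<'E'
import cv2,numpy as np
from station import *
def ray(n,u,v,z):
    "raw pixel -> world point at height z"
    c=camera_info(n);T=c["T"]
    p=cv2.undistortPoints(np.array([[[u,v]]],float),c["intrinsics"],c["dist"])[0,0]
    d=T[:3,:3]@[p[0],-p[1],-1]; o=T[:3,3]
    return o+d*(z-o[2])/d[2]
def proj(n,P):
    c=camera_info(n);T=c["T"];q=T[:3,:3].T@(np.array(P)-T[:3,3]);q=q*[1,-1,-1]
    return cv2.projectPoints(q.reshape(1,1,3),np.zeros(3),np.zeros(3),c["intrinsics"],c["dist"])[0].ravel()
def crop(im,x,y,w,h,s): return cv2.resize(im[y:y+h,x:x+w],None,fx=s,fy=s,interpolation=cv2.INTER_CUBIC)
E
python3 - <<'E'
from h import *
im=cv2.imread("top_raw.png"); im=cv2.convertScaleAbs(im,alpha=1.6)
a=crop(im,380,160,84,84,7)
cv2.imwrite("pics/rest.png",a)
cv2.imwrite("pics/tilt.png",crop(im,230,120,95,115,5))
E
```

```text
(no output)
```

View pics/rest.png

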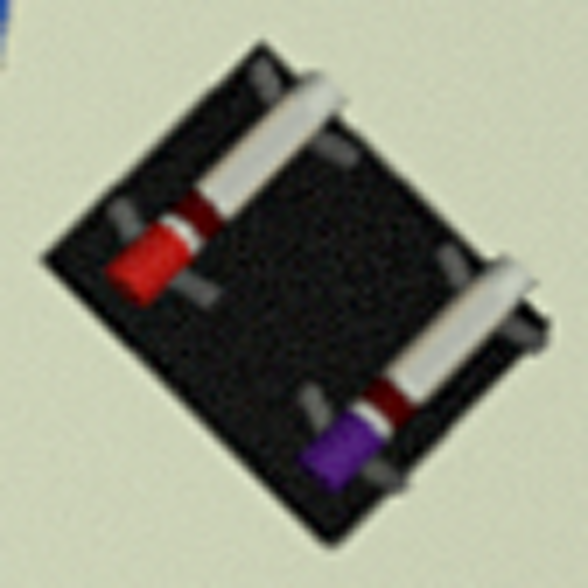

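View pics/tilt.png

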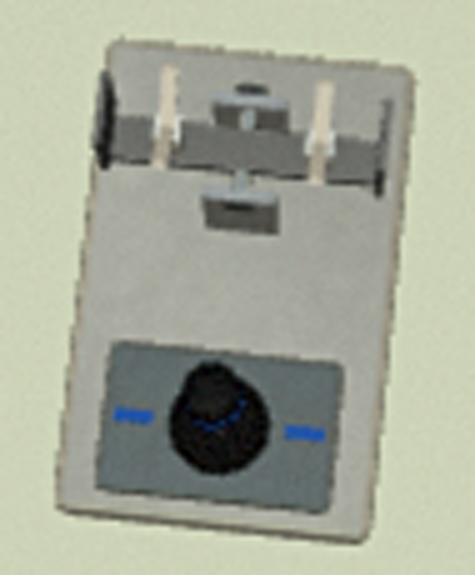

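The crops show a white body with a purple cap in the rest, with the cap end at crop (318,475) and the tail at (518,270). The plate corners are at (263,40), (42,260), (330,548) and (550,325). In the tilter crop, the housing corners are at (108,42), (413,72), (365,543) and (57,508), and the saddles are centred at (165,118) and (320,133). The knob top is at (212,388).

Run:
```python
from h import *
np.set_printoptions(precision=4,suppress=True)
r=lambda u,v,z:ray("top",380+(u+.5)/7-.5,160+(v+.5)/7-.5,z)
t=lambda u,v,z:ray("top",230+(u+.5)/5-.5,120+(v+.5)/5-.5,z)
f=lambda u,v,z:ray("top",(u+.5)*.7-.5,(v+.5)*.7-.5,z)
cap,tail=r(318,475,.041),r(518,270,.041); d=cap-tail
print("tube",cap,tail,np.linalg.norm(d),(cap+tail)/2,np.degrees(np.arctan2(d[1],d[0])))
R=np.array([r(*p,.012) for p in [(263,40),(42,260),(330,548),(550,325)]])
print("rest",R.mean(0),[np.linalg.norm(R[i]-R[i-1]).round(4) for i in range(4)])
e=R[2]-R[3]; print("lane dir(140 or110 side)",np.degrees(np.arctan2(e[1],e[0])))
H=np.array([t(*p,.036) for p in [(108,42),(413,72),(365,543),(57,508)]])
print("tilt",H,H.mean(0),[np.linalg.norm(H[i]-H[i-1]).round(4) for i in range(4)])
x=(H[0]+H[1]-H[2]-H[3]); a=np.arctan2(x[1],x[0]);print("yaw",np.degrees(a))
c=H.mean(0); 
for n,p in(("knobtop",(-.09,0)),("seat",(.03,0))): print(n,c[:2]+np.array([[np.cos(a),-np.sin(a)],[np.sin(a),np.cos(a)]])@p)
print("knob meas",t(212,388,.161)); A,B=t(165,118,.147),t(320,133,.147); print("seat meas",(A+B)/2,np.linalg.norm(A-B),np.degrees(np.arctan2(*(A-B)[:2][::-1])))
K=np.array([f(*p,.045) for p in [(177,240),(272,255),(250,376),(152,360)]])
print("tray",K,K.mean(0),[np.linalg.norm(K[i]-K[i-1]).round(4) for i in range(4)])
```

```text
tube [ 0.4567 -0.3223  0.041 ] [ 0.5238 -0.3944  0.041 ] 0.09850559070182596 [ 0.4902 -0.3584  0.041 ] 132.90584355853912
rest [ 0.5222 -0.3269  0.012 ] [np.float64(0.1382), np.float64(0.1106), np.float64(0.1377), np.float64(0.11)]
lane dir(140 or110 side) 132.50439422800738
tilt [[ 0.7081  0.079   0.036 ]
 [ 0.6889 -0.0674  0.036 ]
 [ 0.4629 -0.0374  0.036 ]
 [ 0.483   0.1065  0.036 ]] [0.5857 0.0202 0.036 ] [np.float64(0.2268), np.float64(0.1477), np.float64(0.228), np.float64(0.1452)]
yaw -7.250120852565126
knobtop [0.4964 0.0315]
seat [0.6155 0.0164]
knob meas [0.519  0.0288 0.161 ]
seat meas [0.6359 0.0135 0.147 ] 0.06761355300393553 82.66480595223193
tray [[0.6171 0.3858 0.045 ]
 [0.5869 0.2248 0.045 ]
 [0.3884 0.2607 0.045 ]
 [0.4175 0.4237 0.045 ]] [0.5025 0.3237 0.045 ] [np.float64(0.2032), np.float64(0.1638), np.float64(0.2017), np.float64(0.1656)]
```

```bash
cat >> h.py <<'E'
def down(deg): h=np.radians(deg)/2; return [0,np.cos(h),np.sin(h),0]
YAW=-7.3; TO=np.array([.607,.0173])
def tl(x,y,z):
    a=np.radians(YAW); return [TO[0]+x*np.cos(a)-y*np.sin(a),TO[1]+x*np.sin(a)+y*np.cos(a),z]
E
python3 - <<'E'
from h import *
move_pose([.490,-.3575,.25],down(132.7)); print(get_time(),get_joint_pos().round(2) )
command_gripper(.55)
movel([.490,-.3575,.085],v=.2)
print(movel([.490,-.3575,.025],v=.08,until_force=10),get_tcp_pos())
command_gripper(0); print(get_grip_width()*88,get_finger_force())
movel([.490,-.3575,.10],v=.12); movel([.490,-.3575,.25],v=.25)
print(get_grip_width()*88,get_time())
move_pose(tl(.03,0,.25),down(82.7)); print(get_tcp_pos(),get_time(),get_ft_force())
im=cv2.convertScaleAbs(read_camera("scene")[:,:,::-1],alpha=1.3)
cv2.imwrite("pics/s1.png",crop(im,200,100,200,190,3))
E
```

```text
3.4583 [-0.65  0.37  1.65  0.    1.13 -1.4 ]
False [ 0.49021512 -0.3576399   0.0251331 ]
15.010952347811706 30.00006079673767
15.046553624517172 8.25
[0.63643829 0.01277882 0.24924698] 9.7333 [ 0.56850934 -0.75518309  0.61130993]
```

View pics/s1.png

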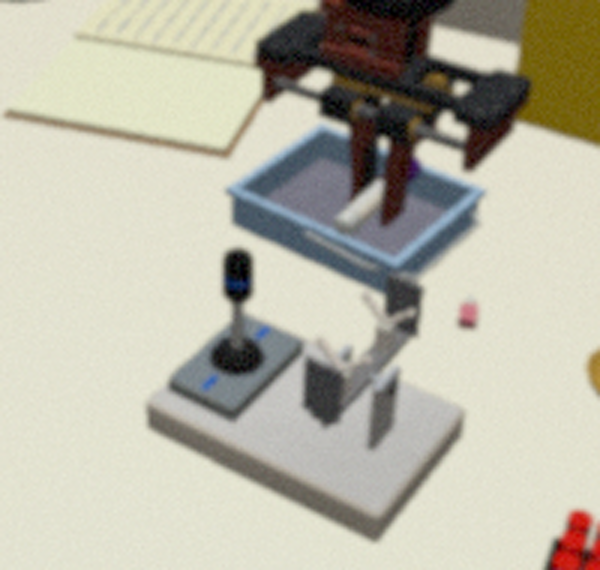

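The picture shows the purple tube held level between the fingers, with its cap away from the camera (+y). The cradle is empty. The knob middle is at crop (237,277), which gives raw (279,192). I'll check that against my estimate and then place the tube.

Run:
```python
from h import *
k=proj("scene",tl(-.09,0,.14)); print("knob pred",k,"meas 279 192")
print("wall top pred crop",[(proj("scene",tl(.03,s*.06,.150))-[200,100])*3 for s in(1,-1)])
if np.hypot(*(k-[279,192]))>4: raise SystemExit
p=tl(.03,0,.25)
movel([*p[:2],.16],v=.15)
print(movel([*p[:2],.120],v=.05,until_force=6),get_tcp_pos(),get_ft_force(),get_time())
im=read_camera("scene"); cv2.imwrite("pics/s2.png",crop(cv2.convertScaleAbs(im[:,:,::-1],alpha=1.3),250,120,130,120,5))
```

```text
knob pred [279.1179771  191.63390815] meas 279 192
wall top pred crop [array([404.00530694, 280.02096015]), array([325.76190157, 361.37535993])]
True [0.6366837  0.01347798 0.12086319] [-0.13117689  0.47989168  3.73853253] 11.275
```

View pics/s2.png

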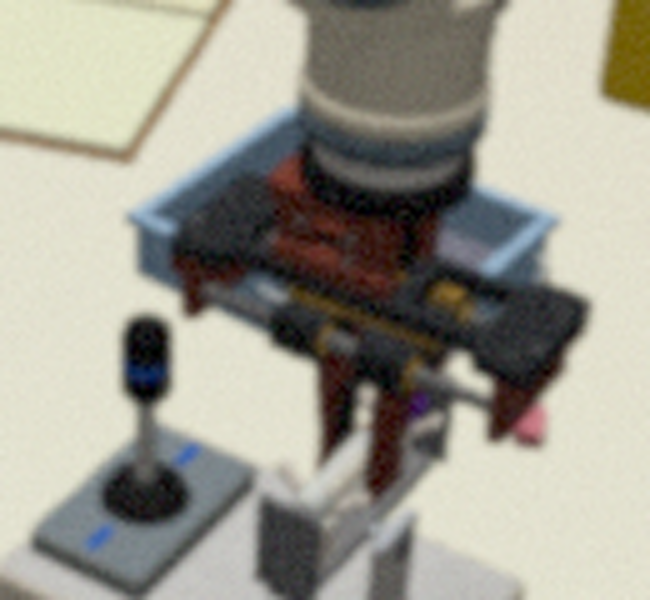

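The prediction matches the knob to within 1 px. The picture shows the tube lying in the V of the cradle, touching at TCP z 0.121 as computed. I'll release it and go to the -y side of the knob.

Run:
```python
from h import *
p=tl(.03,0,.25)
command_gripper(.5); movel([*p[:2],.2],v=.15); command_gripper(0)
move_pose(tl(-.09,-.045,.22),down(172.7)); print(get_time(),get_joint_pos().round(2))
movel(tl(-.09,-.045,.114),v=.15)
print(get_tcp_pos(),get_ft_force(),get_time())
im=cv2.convertScaleAbs(read_camera("scene")[:,:,::-1],alpha=1.3); im2=cv2.convertScaleAbs(read_camera("top")[:,:,::-1],alpha=1.6)
cv2.imwrite("pics/s3.png",np.hstack([crop(im,250,140,110,120,3.5),crop(im2,230,120,110,120,3.5)]))
```

```text
14.8833 [-0.05  0.26  1.88  0.    1.   -1.5 ]
[ 0.51256704 -0.01591037  0.11447524] [ 0.67816246 -0.08446255 -0.52785192] 15.7417
```

View pics/s3.png

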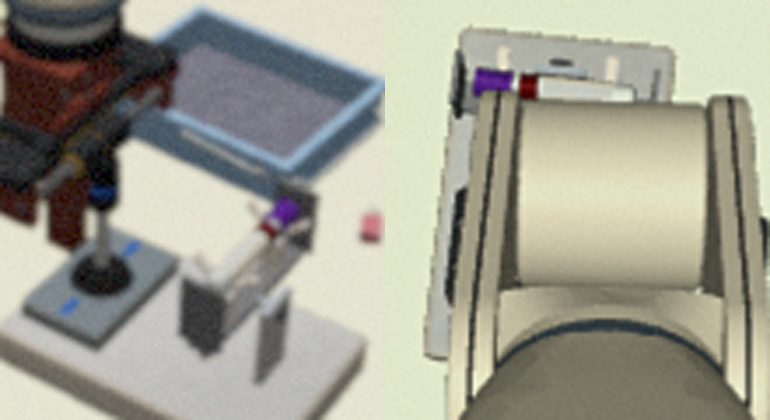

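The tube is seated, with its cap on the tilter's +y side at top crop (492,82). The fingers are on the -y side of the knob. I'll push to +y.

Run:
```python
from h import *
print("grip",get_grip_width())
r=movel(tl(-.09,.020,.114),v=.04,until_force=17)
print(r,get_tcp_pos(),get_ft_force(),get_time())
d=np.array(get_tcp_pos()[:2])-TO; a=np.radians(YAW); print("tilter y",-d[0]*np.sin(a)+d[1]*np.cos(a))
im=cv2.convertScaleAbs(read_camera("scene")[:,:,::-1],alpha=1.3)
cv2.imwrite("pics/s4.png",crop(im,240,130,130,130,4.5))
wait(.3); print(get_ft_force(),get_tcp_pos())
```

```text
grip 0.0071003014783004425
True [0.51807659 0.03754315 0.11292932] [ 0.59325139 -6.88523318  2.10803117] 17.1083
tilter y 0.008780049491285238
[ 0.0517834  -5.20427668  1.03774902] [0.51803149 0.0374271  0.11286407]
```

View pics/s4.png

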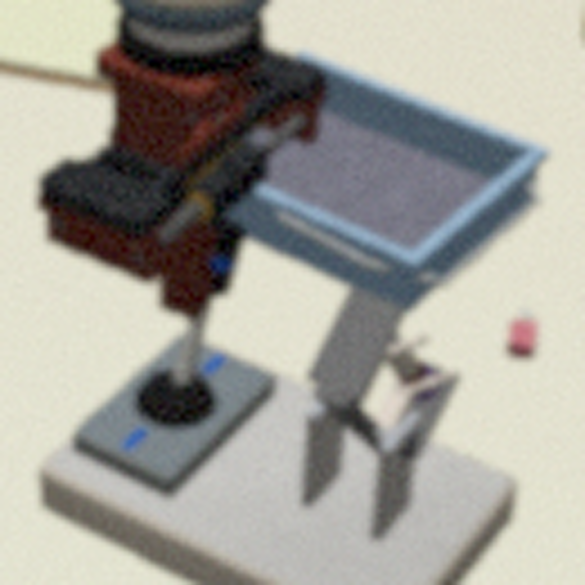

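The stick leans to +y and the cradle is steeply tipped, cap end down. The holding force is only 5 N, so the stick may not be at its stop. I'll nudge until the static force rises.

Run:
```python
from h import *
t0=get_time()
for y in np.arange(.010,.024,.0015):
    r=movel(tl(-.09,y,.113),v=.02,until_force=15); f=get_ft_force()
    print(round(y,4),r,f.round(1))
    if np.hypot(f[0],f[1])>11: break
t1=get_time(); wait(3.4); print(t0,t1,get_time(),get_ft_force())
im=cv2.convertScaleAbs(read_camera("scene")[:,:,::-1],alpha=1.3)
cv2.imwrite("pics/s5.png",crop(im,240,130,130,130,4.5))
```

```text
0.01 False [ -2.3 -10.4   2.5]
0.0115 False [ -3.  -16.    4.3]
17.4583 17.9583 21.3583 [ -2.74194891 -16.42419089   3.37097455]
```

View pics/s5.png

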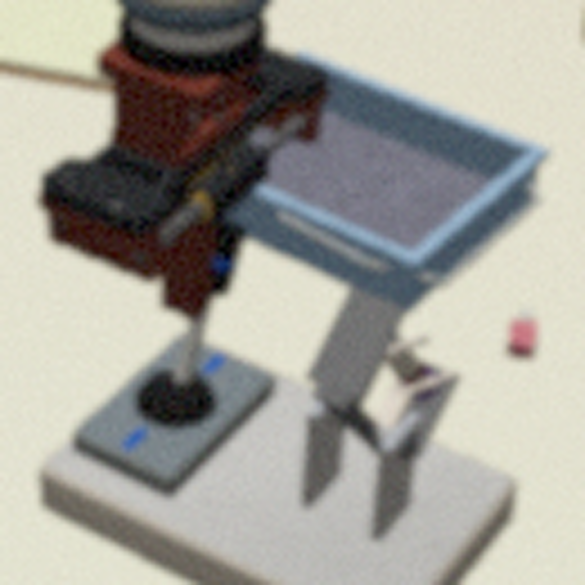

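The stick is held at its stop: a steady 16 N, well above what the spring gives, for 3.4 s, with the tube visible in the tipped cradle. Now I let go.

Run:
```python
from h import *
movel(tl(-.09,-.06,.113),v=.15); movel(tl(-.09,-.06,.22),v=.2)
move_pose([.46,-.20,.25],down(132.7)); wait(.5); print(get_time())
im=cv2.convertScaleAbs(read_camera("scene")[:,:,::-1],alpha=1.3); im2=cv2.convertScaleAbs(read_camera("top")[:,:,::-1],alpha=1.6)
cv2.imwrite("pics/s6.png",np.hstack([crop(im,250,140,110,120,3.5),crop(im2,230,120,110,120,3.5)]))
```

```text
23.9667
```

View pics/s6.png

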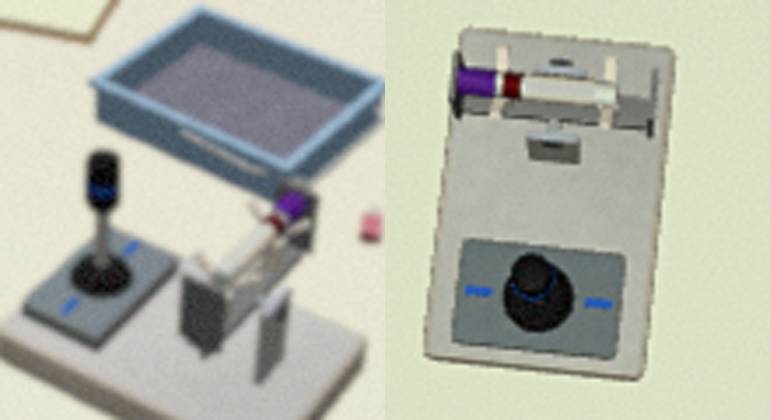

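The stick and cradle are back in the middle. The tube is still seated and has slid about 10 mm towards the cap-side end wall. I'll take it to the tray.

Run:
```python
from h import *
p=tl(.03,.009,0)[:2]
move_pose([*p,.25],down(82.7)); command_gripper(.5)
movel([*p,.17],v=.2); print(movel([*p,.129],v=.08,until_force=8),get_tcp_pos())
command_gripper(0); print(get_grip_width()*88,get_finger_force())
movel([*p,.19],v=.1); movel([*p,.25],v=.2); print(get_grip_width()*88)
t=[.5025,.3237]
move_pose([*t,.2],down(79.3)); movel([*t,.07],v=.15)
print(movel([*t,.0115],v=.04,until_force=4),get_tcp_pos(),get_grip_width()*88,get_time())
wait(.2); command_gripper(.35); movel([*t,.08],v=.08); movel([*t,.2],v=.2)
move_pose([.3,.5,.25],down(150)); wait(.5); print(get_time())
im=cv2.convertScaleAbs(read_camera("top")[:,:,::-1],alpha=1.5)
cv2.imwrite("pics/s7.png",cv2.resize(im[:300,60:480],None,fx=1.9,fy=1.9,interpolation=cv2.INTER_CUBIC))
```

```text
False [0.63790435 0.02243389 0.12873318]
15.242359274155858 30.000024139881134
15.648310701010628
False [0.50267081 0.32379919 0.01176133] 15.478885608209582 32.9667
36.9583
```

View pics/s7.png

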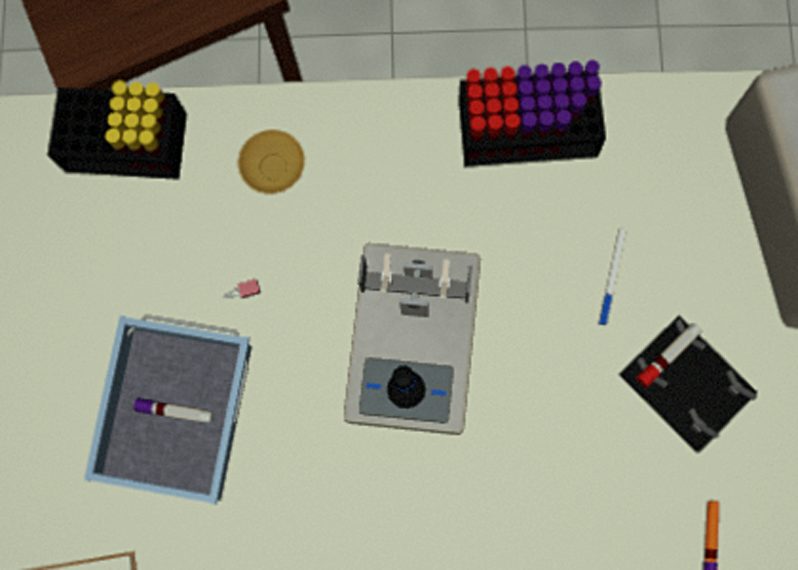

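The tube lies flat in the tray at (172,410). The red-capped tube, pen and clip have not moved, the stick is centred and the arm is clear.

```bash
python3 -c "
from station import *
print(job_done(),get_time())"
```

```text
the job is handed in; nothing more can be done
the job is handed in; nothing more can be done
```

The job is handed in: the purple-capped tube was mixed cap end down, with the stick held at its stop for 3.4 s, and now lies flat in the light blue tray at about 37 s on the clock, with the red-capped tube, pen and clip left where they were.

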